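# Turn a primed steel base plate over on the drying rack with a putty knife

### The job

The red primed side of the small steel base plate lying on the bare end of the drying rack has to end up underneath, so that its bevelled bare face can be primed: pick up the putty knife, slide its blade along the board under the plate's edge that faces away from the strips, and lever the plate up against the first strip and over, so that it lies flat across the first two strips with the bare face up. Work with a light hand, pressing the blade no harder than a pencil on paper so that it neither digs into the board nor jams against the plate, tip the plate over rather than tossing it, and keep your fingers off it, since the primer still marks. Then lay the knife back down flat on the bench, clear of the rack, and leave everything else as it is.

Things in the scene. Friction and masses are not known exactly. Their poses are not given: they have to be found in the camera images.
- rack: drying rack, fixed, on screw feet whose height differs each time: plywood board 260 x 200 x 12 mm, underside 6 to 18 mm above the bench, spanning x = -115 to 145 mm, with five strips on top, near faces at x = 0, 30, 60, 90, 120, each 8 wide (x), 190 long (y), 12 high. Origin in the underside below the middle of the first strip's near face; x points across the strips away from the bare end, z up
- plate_center (a point): centre (half-way up) of the base plate, a loose steel plate, 60 (its x) x 90 (y) x 10 mm (z), about 360 g. It starts flat on the rack's bare end, about square to the strips, far edge up to 20 mm short of the first. z points out of the flat red primed side, up at the start. The bare side under it has a bevel all round: at each edge a gap 2.2 mm high, closing to nothing 5 mm in
- knife_grip (a point): grasp point of the putty knife's handle, half-way up. Loose, 110 g, lying flat on the bench; x points along the knife to the blade, z up. The handle is 26 mm wide, 18 mm high, 105 mm long, from x = -84 to +20 mm of this point; the stiff steel blade, 2 mm thick, at mid-height of the handle, runs on to x = 83 mm and is 50 mm wide over its last 43 mm
- knife_edge (a point): middle of the blade's front edge, half-way through its thickness, 83 mm along the knife from knife_grip; same axes
- knife: the putty knife as a whole (see knife_grip); origin on its underside, 32 mm behind knife_grip
- plate: the base plate as a whole (see plate_center); origin in the middle of its bare side, 5 mm from plate_center; axes as plate_center
- done_plate: a second base plate of the same shape that has already been turned and lies across the farther strips, bare side up; leave it alone. Origin at the middle of its underside
- can: closed paint can, 98 mm across, 110 mm high, standing on the bench beyond the rack; leave it alone. Origin at the middle of its underside
- tape: roll of masking tape lying flat, 104 mm across, 24 mm high; leave it alone. Origin at the middle of its underside
- sander: grey sanding sponge block 70 x 100 x 26 mm; leave it alone. Origin at the middle of its underside
Mind the look-alikes: they are no part of the job. What is meant by the knife is not pink, and is the larger of those in its own colour. Leave any pink look-alike of the plate alone.

How it is judged:
On the way:
1. the plate is levered up on the knife's blade while it also bears on the rack (angle between plate's own z axis and vertical between 0.3 and 1.3 rad and contact force between knife and plate above 0.02 N and contact force between plate and rack above 0.02 N), for 0.1 s.
At the end, for the whole second after the job is handed in: The plate rests flat (0.08 rad) across the first two strips, primed side down, its centre 26 to 32 mm above the rack's underside and 4 to 40 mm past the first strip's near face; the knife rests flat (0.12 rad) on the bench, grasp point under 14 mm high, touching neither rack nor plate (angle between plate's own z axis and vertical above 3.06 rad and x of plate_center in the frame of rack between 0.004 and 0.04 m and y of plate_center in the frame of rack between -0.09 and 0.09 m and z of plate_center in the frame of rack between 0.026 and 0.032 m and linear speed of each of plate, knife below 0.01 m/s and angle between knife's own z axis and vertical below 0.12 rad and height (world z) of knife_grip below 0.014 m and contact force between knife and rack below 0.01 N and contact force between knife and plate below 0.01 N).
It fails at once if the fingers or the arm touch the base plate (contact force between any of the fingers, the arm and plate above 0.2 N).
It fails at once if the knife digs into the rack with more than 8 N (contact force between knife and rack above 8 N).
It fails at once if the knife jams against the base plate with more than 12 N (contact force between knife and plate above 12 N).
It fails at once if the plate is tossed or carried through the air (over 0.9 m/s, or its centre over 65 mm above the rack's underside) (linear speed of plate above 0.9 m/s or z of plate_center in the frame of rack above 0.065 m).
It fails at once if the second plate is shifted by more than 10 mm, or the can, the tape or the sanding block by more than 20 mm (distance of done_plate from where it was at the start of the episode above 0.01 m or distance of any of can, tape, sander from where it was at the start of the episode above 0.02 m).
It also fails if it takes over 64 s, if anything falls off the work surface, if the arm or the gripper's body presses on something with over 40 N, if the wrist force passes 120 N, or if a joint passes its speed limit or range.

### The arm

A 7-joint arm with a two-finger parallel gripper is mounted at the origin on the work surface. World frame = base frame: x ahead of the robot, y to its left, z up, the work surface at z = 0. Lengths are in m, angles in rad, forces in N, time in s.
With the tool pointing down it reaches from about 0.425 to 0.825 m from the base axis. Payload 3.6 kg.
Tool frame: the origin (TCP) lies at the very end of the fingers, on their centre line; the grasp point (between the pads) lies ctrl.hold_point_z behind it (ctrl.hold_point_z is the distance from the TCP to the grasp point, in m); z points along the fingers, y is the direction in which the jaws open and shut (so a half turn about z gives the same grasp; the last joint's range is limited). The gripper opens to 93 mm and grips with 3 to 60 N. Pads are 15 mm wide; open, the fingers measure 128 mm over their backs; the gripper's body (75 mm by 188 mm) begins 65 mm behind the grasp point.
Start: joints at [1.119, 0.615, -0.013, 1.423, 0.008, 1.103, -0.04], TCP at [0.268, -0.592, 0.219] pointing down, gripper open.
Joint ranges: [-3.12, 3.12], [-0.3, 2.06], [-1.34, 1.32], [0.26, 2.42], [-1.36, 4.5], [0.01, 1.98], [-2.84, 2.84]. Speed limits (rad/s): [2.79, 2.79, 3.14, 3.14, 3.14, 3.14, 3.14].

### API

Orientations are given as [roll, pitch, yaw] about the fixed x, y, z axes, in that order (R = Rz(yaw) Ry(pitch) Rx(roll)).
In Python, from cell import sensors, optics, ctrl gives the robot as it stands. The module is installed in compiled form; this text tells all that it offers.
- The arm moves only by the shell command python3 -m creep 'ROWS' [FORCE]. ROWS is JSON, a list of rows, each an object of numbers: "x", "y", "z": the shift along the tool's x, y, z as a fraction of full scale; "wx", "wy", "wz": the turn, a rotation vector about the tool's x, y, z as a fraction of full scale; "fingers": the opening, from 0 (shut) to 1 (fully open). In form: [{"x": .., "y": .., "z": .., "wx": .., "wy": .., "wz": .., "fingers": ..}, ...]. A call has 1 to 10 rows; each row is the pose to reach, as a shift and turn from the pose measured when the call began, along the tool's axes at that moment, turning the shorter way round; what a row does not reach only later rows make up. Full scale, the value 1, is 0.1 m for a shift and pi rad for a turn. A row lasts 1/8 s, in which the tool goes at most 62.5 mm and 10.7 degrees, less where a joint would pass 70% of its speed; a pose out of reach is approached as far as the arm can. A call with a number of a shift or a turn outside -1 to 1 is refused whole. A call with a gripper value outside its range is refused whole. The fingers move at their own pace and stop on an object; FORCE is the grip in N (left out, the last holds). Time passes only in rows, so rows that repeat a pose let the fingers close. It gives the time, the measured TCP pose, the force and the opening at its end, in the units of the state.
- sensors.observe(): the state, without advancing time (a new reading comes with each control period).
- optics.get_image(name): name is "scene" or "top"; returns (picture, depth): 384x512x3 uint8, red, green, blue; 384x512 float32, m along the optical axis (not along the pixel's ray), 0 where there is no reading.
- optics.camera_model(name): a dict with "K" (3x3 intrinsics, pixels), "R" (3x3) and "t" (3): a world point X has camera coordinates R X + t. Camera axes: x right, y down, z forward; pixel columns grow to the right and rows downward; lengths in m; the calibration is good to about 2 mm. A picture is of the moment at which its call begins. camera_model takes no time and is no camera call.
- ctrl.job_done(): hands the job in, once; it reports no verdict.
Trained networks look in the newest picture that a camera, given by its name, has taken for a name from the list of things; names that differ only in an ending like _2 or _b are one class to them, and where a whole thing is asked for, a point or a joint stands for the part that bears it (a point fixed in the world has none). Each returns a list of dicts, best first, with "confidence" (0 to 1); they miss things now and then, are a little off and sometimes report something else, mostly with a low value. They report only what shows in the picture. A call takes as long as a camera call. They do not tell look-alikes from the thing itself.
- optics.find_in(thing, camera): "point" ([x, y, z] in m, in world coordinates, good to about 4 mm: the middle of the surface that is visible of it).
The state is a dict: "t": time; "joints": joint angles; "qd": joint speeds; "joint_torque": joint torques, N m; "tcp_pos": TCP position; "eef_rot": TCP orientation; "force": force on the tool from outside, world axes, zero at the start; "wrist_torque": the same for the moment, N m; "opening": opening from 0.0 (shut) to 1.0 (fully open).
Only numpy, scipy, OpenCV 4.12 (cv2) and the standard library are available. Lean on these libraries where they do the work, as an engineer would, in place of code of your own. Each camera call takes 0.05 s, during which the arm holds its last target. There are 200 camera calls.

## Working session

There is one attempt and no reset: what is moved stays moved. The work goes in short steps, Python scripts to look and compute and a shell command to move; the robot and the scene stay as the last step left them, time stands still between calls to the robot, and variables do not carry over. Pictures are saved under pics/ and viewed, about 8 in all and at most 12, crops included, and the job is handed in when it is done.

```bash
mkdir -p pics; cat > h.py <<'E'
import numpy as np,cv2
from cell import sensors,optics,ctrl
def pts(cam,d):
    m=optics.camera_model(cam);K=m['K'];v,u=np.mgrid[:384,:512]
    c=np.stack([(u-K[0][2])/K[0][0]*d,(v-K[1][2])/K[1][1]*d,d],-1)
    return (c-np.array(m['t']))@np.array(m['R'])
E
python3 - <<'E'
from h import *
ims=[]
for c in('top','scene'):
    im,d=optics.get_image(c);np.savez('pics/'+c+'0.npz',im=im,d=d,P=pts(c,d))
    cv2.imwrite(f'pics/{c}0.png',cv2.resize(im[:,:,::-1],(800,600),interpolation=cv2.INTER_CUBIC))
    for t in('knife_grip','knife_edge','knife','plate','rack','done_plate'):
        print(c,t,[(np.round(r['point'],3).tolist(),round(r['confidence'],2)) for r in optics.find_in(t,c)])
s=sensors.observe();print(s,ctrl.hold_point_z)
E
```

```text
top knife_grip [([0.539, -0.27, 0.014], 0.97), ([0.716, -0.241, 0.012], 0.8), ([0.399, -0.325, 0.009], 0.6)]
top knife_edge [([0.398, -0.323, 0.01], 0.89), ([0.713, -0.242, 0.015], 0.82), ([0.543, -0.268, 0.015], 0.72)]
top knife [([0.717, -0.242, 0.011], 0.92), ([0.404, -0.325, 0.007], 0.83), ([0.538, -0.269, 0.015], 0.79)]
top plate [([0.36, 0.155, 0.007], 0.98), ([0.563, -0.015, 0.031], 0.72)]
top rack [([0.546, 0.044, 0.022], 0.59)]
top done_plate [([0.594, 0.126, 0.042], 0.58)]
scene knife_grip [([0.723, -0.237, 0.008], 0.97), ([0.547, -0.267, 0.011], 0.96), ([0.404, -0.317, 0.012], 0.59)]
scene knife_edge [([0.546, -0.264, 0.013], 0.76), ([0.72, -0.237, 0.011], 0.69), ([0.404, -0.316, 0.008], 0.49)]
scene knife [([0.55, -0.266, 0.008], 0.8), ([0.452, 0.365, 0.101], 0.49), ([0.407, -0.321, 0.015], 0.48)]
scene plate [([0.569, -0.012, 0.036], 0.84), ([0.369, 0.156, 0.006], 0.72)]
scene rack [([0.58, 0.049, 0.02], 0.91), ([0.455, 0.367, 0.101], 0.72)]
scene done_plate [([0.595, 0.118, 0.042], 0.9)]
{'t': 0.7, 'joints': array([ 1.11852516,  0.61487625, -0.01259656,  1.42341923,  0.00809707,
        1.10337328, -0.04040102]), 'qd': array([-1.22859711e-03,  5.22328734e-05,  8.76599244e-05,  4.96634266e-04,
        4.78252056e-04,  1.09443659e-03, -3.50543448e-04]), 'joint_torque': array([-6.47399593e-04, -4.58683419e+01,  2.09069895e-01, -1.65996802e+01,
       -6.10767840e-02,  1.31143921e-02,  3.26546206e-05]), 'tcp_pos': array([ 0.26847385, -0.59193211,  0.21864927]), 'eef_rot': array([-3.14156575e+00, -3.68246065e-05,  4.25808449e-01]), 'force': array([ 0.5486648 , -0.0294629 ,  0.08852187]), 'wrist_torque': array([-0.01051443, -0.03105774,  0.00674915]), 'opening': 0.9983937945631421} 0.0188
```

View pics/top0.png

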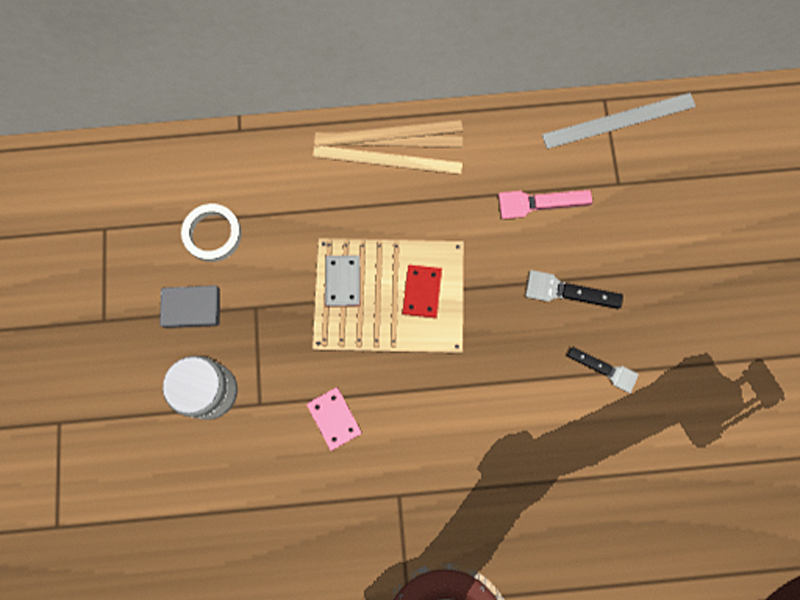

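View pics/scene0.png

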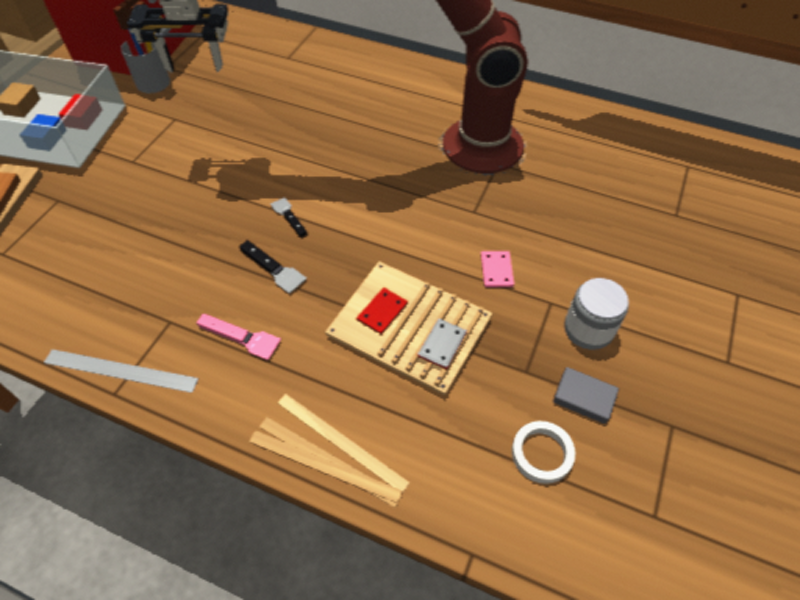

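The top view (800 px) shows the rack at (388,295) with strips on its left, the red plate at (421,291), and the black target knife at (575,289) with its blade pointing left towards the rack. The smaller black knife at (602,370) and the pink items are look-alikes. Next I'll measure poses.

```bash
python3 - <<'E'
from h import *
z=np.load('pics/top0.npz');im=z['im'].astype(int);P=z['P'];d=z['d'];z0=P
r,g,b=im[...,0],im[...,1],im[...,2]
v,u=np.mgrid[:384,:512];s=.64
def box(a,b_,c,e): return (u>a*s)&(u<b_*s)&(v>c*s)&(v<e*s)
def rect(n,m):
    m=cv2.morphologyEx(m.astype(np.uint8),cv2.MORPH_OPEN,np.ones((2,2)))>0
    p=P[m];zz=np.median(p[:,2]);R=cv2.minAreaRect((p[:,:2]*1000).astype(np.float32));print(n,m.sum(),'z',np.round(np.percentile(p[:,2],[10,50,90])*1000,1),'c',np.round(R[0],1),np.round(R[1],1),round(R[2],2),'mean',np.round(p.mean(0)*1000,1))
    return p
rect('plate',box(390,455,255,330)&(r>140)&(g<60))
rect('done',box(320,365,250,310)&(abs(r-b)<25))
p=rect('handle',box(555,630,275,315)&(r<70))
c=p[:,:2];w,V=np.linalg.eigh(np.cov((c-c.mean(0)).T));print('handle axis',V[:,1])
p=rect('blade',box(520,560,265,305)&(abs(r-b)<35)&(r>110))
c=p[:,:2];w,V=np.linalg.eigh(np.cov((c-c.mean(0)).T));print('blade ax',V,w)
# board
bd=box(300,475,230,360)&(r>185)&(g>150)&(b>90)
rect('rack',bd)
rect('bare',bd&box(400,470,230,360))
t=box(300,475,230,360)
for y0 in range(-110,170,4):
    q=P[t&(abs(P[...,1]-y0*.001)<.002)&(abs(P[...,0]-.46)<.05)]
    if len(q): print(y0,round(float(np.median(q[:,2]))*1000,1),end='; ')
q=P[box(470,520,300,360)];print('\nbench z',np.median(q[:,2]))
bb=np.zeros((384,512),np.uint8)
import sys
# close crops side by side upscaled
A=z['im'][140:240,190:310];A=cv2.resize(A[:,:,::-1],None,fx=5,fy=5,interpolation=cv2.INTER_CUBIC)
cv2.imwrite('pics/crop.png',A)
E
```

```text
plate 622 z [29.3 32.3 35.6] c [442.    7.9] [ 57.2 329.9] 78.49 mean [558.2 -15.7  41.8]
done 691 z [40.4 44.  47.3] c [454.3  97. ] [371.   75.2] 9.73 mean [587.5 119.9  50.6]
handle 331 z [12.4 17.5 20.6] c [ 432.9 -150.9] [ 86.9 466.3] 30.26 mean [ 527.  -313.7   23.9]
handle axis [-0.24502276  0.96951733]
blade 333 z [ 5.7  9.6 12.9] c [ 419.  -124.3] [ 63.7 411.2] 51.52 mean [ 554.9 -231.3   12.8]
blade ax [[-0.70842429 -0.70578681]
 [-0.70578681  0.70842429]] [0.00022378 0.00064684]
rack 5225 z [19.2 22.9 35.2] c [477.3  49.5] [262.6 392. ] 83.82 mean [557.   38.1  27.5]
bare 2076 z [18.6 22.3 25.5] c [469.2 -26.1] [111.1 392. ] 83.94 mean [550.9 -40.5  24.3]
-102 0.4; -98 -0.4; -94 0.8; -90 0.4; -86 0.4; -82 -0.1; -78 1.0; -74 21.6; -70 21.9; -66 21.0; -62 22.0; -58 22.2; -54 22.0; -50 22.4; -46 22.3; -42 20.7; -38 22.1; -34 20.9; -30 21.6; -26 22.1; -22 22.2; -18 22.4; -14 21.1; -10 21.4; -6 21.6; -2 21.5; 2 20.8; 6 23.1; 10 20.7; 14 22.3; 18 21.5; 22 21.6; 26 21.3; 30 22.2; 34 20.1; 38 32.1; 42 30.9; 46 20.0; 50 21.1; 54 21.3; 58 21.0; 62 19.9; 66 23.1; 70 33.3; 74 22.6; 78 21.5; 82 21.3; 86 20.5; 90 20.5; 94 20.7; 98 27.0; 102 32.4; 106 22.3; 110 21.6; 114 20.6; 118 21.0; 122 20.8; 126 24.1; 130 30.6; 134 26.5; 138 19.9; 142 20.2; 146 19.2; 150 19.1; 154 21.7; 158 21.9; 162 32.5; 166 14.6; 
bench z -0.00014689673575918354
```

View pics/crop.png

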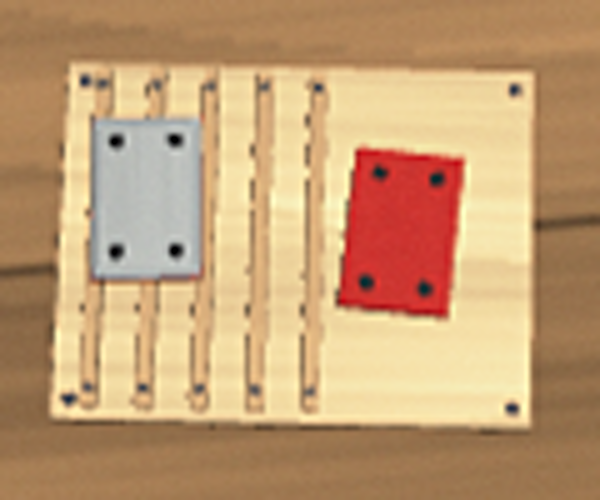

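```bash
cat >> h.py <<'E'
def ray(cam,u,v,z):
    m=optics.camera_model(cam);K,R,t=map(np.array,(m['K'],m['R'],m['t']))
    d=np.stack([(u-K[0,2])/K[0,0],(v-K[1,2])/K[1,1],np.ones_like(u,float)],-1)@R
    o=-R.T@t
    return o+d*((z-o[2])/d[...,2])[...,None]
E
python3 - <<'E'
from h import *
Z=np.load('pics/top0.npz');im=Z['im'].astype(int)
r,g,b=im[...,0],im[...,1],im[...,2]
v,u=np.mgrid[:384,:512];s=.64
def box(a,b_,c,e): return (u>a*s)&(u<b_*s)&(v>c*s)&(v<e*s)
def rect(n,m,z):
    n_,l,st,_=cv2.connectedComponentsWithStats(m.astype(np.uint8));m=l==1+np.argmax(st[1:,4])
    p=ray('top',u[m].astype(float),v[m].astype(float),z)[:,:2]*1000
    R=cv2.minAreaRect(p.astype(np.float32));print(n,m.sum(),'c',np.round(R[0],1),np.round(R[1],1),round(R[2],2),'mean',np.round(p.mean(0),1))
    w,V=np.linalg.eigh(np.cov(p.T));print('   axis',np.round(V[:,1],3),'corners',np.round(cv2.boxPoints(R),0).tolist())
    return p
rect('plate',box(390,455,255,330)&(r>140)&(g<60),.032)
a=rect('handle',box(555,630,275,315)&(r<70),.018)
c=rect('blade',box(520,568,265,308)&(abs(r-b)<35)&(r>110),.010)
k=np.vstack([a,c]);w,V=np.linalg.eigh(np.cov(k.T));print('knife axis',V[:,1]);q=k@V[:,1];print(q.min(),q.max(),k.mean(0),k.mean(0)@V[:,1], 'tip along', a.mean(0),c.mean(0))
rect('bare',box(300,475,230,360)&(r>185)&(g>150)&(b>90)&box(400,470,230,360),.0218)
# strip1 near face top edge & board edges, from crop pixels (crop/5 + offset)
for n,px,z in (('board near edge',[(534,72),(530,428)],.0218),('board far',[(70,64),(50,417)],.0218),('top edge',[(70,64),(534,72)],.0218),('bot',[(50,417),(530,428)],.0218),('strip1 near',[(326,80),(318,408)],.0335),('strip1 far',[(310,80),(303,408)],.0335)):
    px=np.array(px,float)/5+[190,140]-.4
    w=ray('top',px[:,0],px[:,1],z)[:,:2]*1000;dd=w[1]-w[0];print(n,np.round(w,1).tolist(),np.round(np.degrees(np.arctan2(dd[1],dd[0])),2))
E
```

```text
plate 622 c [563.9 -13.7] [57.2 87.6] 78.5 mean [563.6 -13.6]
   axis [-0.98   0.198] corners [[515.0, -33.0], [601.0, -50.0], [613.0, 6.0], [527.0, 23.0]]
handle 334 c [ 531.3 -313.1] [104.2  26.4] 73.0 mean [ 531.3 -313.3]
   axis [0.29  0.957] corners [[503.0, -359.0], [529.0, -367.0], [559.0, -267.0], [534.0, -259.0]]
blade 339 c [ 557.  -234.2] [63.4 51.1] 72.98 mean [ 558.3 -229.9]
   axis [0.302 0.953] corners [[523.0, -257.0], [572.0, -272.0], [591.0, -211.0], [542.0, -196.0]]
knife axis [0.30478694 0.95242056]
-188.20416690507807 -21.877950505097644 [ 544.88240873 -271.25772181] -92.2783914201162 tip along [ 531.27631036 -313.26651828] [ 558.28782719 -229.86852411]
bare 2084 c [558.3 -31.6] [109.3 202.7] 83.88 mean [554.6 -37.9]
   axis [-0.993  0.118] corners [[452.0, -75.0], [653.0, -97.0], [665.0, 12.0], [463.0, 34.0]]
board near edge [[651.3, -97.7], [451.3, -74.0]] 173.25
board far [[679.7, 161.1], [480.7, 184.1]] 173.42
top edge [[679.7, 161.1], [651.3, -97.7]] -96.26
bot [[480.7, 184.1], [451.3, -74.0]] -96.5
strip1 near [[653.5, 18.9], [470.6, 39.0]] 173.72
strip1 far [[654.3, 27.7], [471.4, 47.0]] 173.98
```

```bash
cat >> h.py <<'E'
from scipy.spatial.transform import Rotation as Ro
def togo(pos,rpy):
    s=sensors.observe();R=Ro.from_euler('xyz',s['eef_rot']);T=Ro.from_euler('xyz',rpy)
    print('t',s['t'],'shift/0.1',np.round(R.inv().apply(np.array(pos)-s['tcp_pos'])/.1,4),'turn/pi',np.round((R.inv()*T).as_rotvec()/np.pi,4),'F',np.round(s['force'],2))
E
python3 -m creep '[{"x":0.47,"y":-0.21,"fingers":0.6},{"x":0.94,"y":-0.42,"fingers":0.6},{"x":0.94,"y":-0.42,"fingers":0.6}]' 40
python3 -m creep '[{"x":0.47,"y":-0.21},{"x":0.94,"y":-0.42},{"x":0.94,"y":-0.42}]' 2>&1 | tail -3
python3 -m creep '[{"x":0.47,"y":-0.21},{"x":0.94,"y":-0.42},{"x":0.94,"y":-0.42}]' | tail -3
python3 -m creep '[{"x":0.47,"y":-0.21,"z":0.3,"wz":-0.06},{"x":0.94,"y":-0.42,"z":0.6,"wz":-0.11},{"x":0.94,"y":-0.42,"z":0.9,"wz":-0.165},{"x":0.94,"y":-0.42,"z":0.9,"wz":-0.22},{"x":0.94,"y":-0.42,"z":0.9,"wz":-0.27},{"x":0.94,"y":-0.42,"z":0.9,"wz":-0.27}]' | tail -3
python3 -c "
from h import *
togo([.5407,-.2826,.005],[np.pi,0,np.radians(73)])"
```

```text
invalid input
t 0.7 shift/0.1 [ 3.7568 -1.6926  2.1367] turn/pi [-0.   -0.   -0.27] F [ 0.55 -0.03  0.09]invalid input
invalid input
invalid input
```

```bash

python3 -m creep '[{"x":0.47,"y":-0.21,"z":0,"wx":0,"wy":0,"wz":0,"fingers":0.6},{"x":0.94,"y":-0.42,"z":0,"wx":0,"wy":0,"wz":0,"fingers":0.6},{"x":0.94,"y":-0.42,"z":0,"wx":0,"wy":0,"wz":0,"fingers":0.6}]' 40
python3 -m creep '[{"x":0.47,"y":-0.21,"z":0,"wx":0,"wy":0,"wz":0,"fingers":0.6},{"x":0.94,"y":-0.42,"z":0,"wx":0,"wy":0,"wz":0,"fingers":0.6}]' 40
python3 -c "
from h import *
togo([.5407,-.2826,.005],[np.pi,0,np.radians(73)])"
```

```text
t: 1.08
tcp_pos: [0.3422, -0.5102, 0.219]
eef_rot: [-3.14, -0.005, 0.436]
force: [-0.1, -0.5, -0.2]
opening: 0.727
t: 1.32
tcp_pos: [0.4099, -0.4325, 0.2196]
eef_rot: [-3.141, -0.004, 0.433]
force: [1.2, 0.0, 0.3]
opening: 0.606
t 1.325 shift/0.1 [ 1.8069 -0.8111  2.1547] turn/pi [ 0.0005 -0.0014 -0.2676] F [1.17 0.03 0.28]
```

```bash

python3 -m creep '[{"x":0.45,"y":-0.2,"z":0.2,"wx":0,"wy":0,"wz":-0.05,"fingers":0.6},{"x":0.9,"y":-0.4,"z":0.4,"wx":0,"wy":0,"wz":-0.1,"fingers":0.6},{"x":0.95,"y":-0.42,"z":0.6,"wx":0,"wy":0,"wz":-0.15,"fingers":0.6},{"x":0.95,"y":-0.42,"z":0.8,"wx":0,"wy":0,"wz":-0.2,"fingers":0.6},{"x":0.95,"y":-0.42,"z":0.9,"wx":0,"wy":0,"wz":-0.25,"fingers":0.6},{"x":0.95,"y":-0.42,"z":0.9,"wx":0,"wy":0,"wz":-0.268,"fingers":0.6}]' 40
python3 -c "
from h import *
togo([.5407,-.2826,.005],[np.pi,0,np.radians(73)])"
```

```text
t: 2.08
tcp_pos: [0.4776, -0.3554, 0.1289]
eef_rot: [3.141, -0.003, 1.276]
force: [-0.2, -0.1, 0.3]
opening: 0.599
t 2.075 shift/0.1 [0.8762 0.3916 1.2417] turn/pi [ 0.0003 -0.0009  0.0007] F [-0.25 -0.11  0.3 ]
```

```bash

python3 -m creep '[{"x":0.4,"y":0.2,"z":0.2,"wx":0,"wy":0,"wz":0,"fingers":0.6},{"x":0.876,"y":0.392,"z":0.5,"wx":0,"wy":0,"wz":0,"fingers":0.6},{"x":0.876,"y":0.392,"z":0.75,"wx":0,"wy":0,"wz":0,"fingers":0.6},{"x":0.876,"y":0.392,"z":0.75,"wx":0,"wy":0,"wz":0,"fingers":0.6}]' 40
python3 - <<'E'
from h import *
togo([.5407,-.2826,.005],[np.pi,0,np.radians(73)])
im,d=optics.get_image('scene')
m=optics.camera_model('scene');X=np.array([.5407,-.2826,.018]);c=np.array(m['R'])@X+np.array(m['t']);p=np.array(m['K'])@c;p=p[:2]/p[2];print(p)
a,b=int(p[0])-60,int(p[1])-50;a=max(a,0)
im=im[b:b+100,a:a+120].copy();im=cv2.resize(im[:,:,::-1],None,fx=5,fy=5,interpolation=cv2.INTER_CUBIC)
cv2.imwrite('pics/g1.png',im)
E
```

```text
t: 2.58
tcp_pos: [0.539, -0.283, 0.0522]
eef_rot: [-3.138, -0.002, 1.276]
force: [-0.8, -0.4, -1.0]
opening: 0.602
t 2.575 shift/0.1 [0.0075 0.0172 0.4723] turn/pi [-0.0012 -0.0008  0.0006] F [-0.81 -0.41 -0.96]
[173.38867864 166.9765185 ]
```

View pics/g1.png

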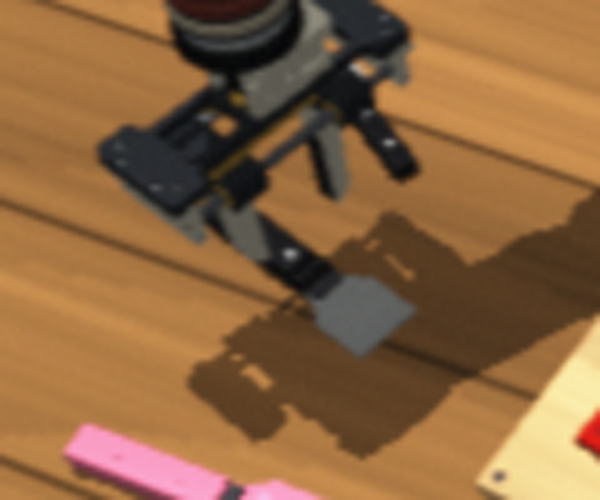

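The crop shows the fingers straddling the handle (fingertips near (335,190) and (245,240), blade at (365,310)). I'll descend and grip.

```bash

python3 -m creep '[{"x":0.01,"y":0.017,"z":0.25,"wx":0,"wy":0,"wz":0,"fingers":0.6},{"x":0.01,"y":0.017,"z":0.4,"wx":0,"wy":0,"wz":0,"fingers":0.6},{"x":0.01,"y":0.017,"z":0.485,"wx":0,"wy":0,"wz":0,"fingers":0.6},{"x":0.01,"y":0.017,"z":0.485,"wx":0,"wy":0,"wz":0,"fingers":0.6},{"x":0.01,"y":0.017,"z":0.485,"wx":0,"wy":0,"wz":0,"fingers":0.1},{"x":0.01,"y":0.017,"z":0.485,"wx":0,"wy":0,"wz":0,"fingers":0.1},{"x":0.01,"y":0.017,"z":0.485,"wx":0,"wy":0,"wz":0,"fingers":0.1},{"x":0.01,"y":0.017,"z":0.485,"wx":0,"wy":0,"wz":0,"fingers":0.1}]' 50
python3 -m creep '[{"x":0,"y":0,"z":0,"wx":0,"wy":0,"wz":0,"fingers":0.1},{"x":0,"y":0,"z":-0.4,"wx":0,"wy":0,"wz":0,"fingers":0.1},{"x":0,"y":0,"z":-0.8,"wx":0,"wy":0,"wz":0,"fingers":0.1},{"x":0,"y":0,"z":-0.8,"wx":0,"wy":0,"wz":0,"fingers":0.1}]' 50
python3 -c "
from h import *
s=sensors.observe();print(s['force'],s['wrist_torque'])"
```

```text
t: 3.62
tcp_pos: [0.542, -0.2838, 0.0056]
eef_rot: [3.141, -0.002, 1.274]
force: [-0.8, -0.9, 1.3]
opening: 0.271
t: 4.12
tcp_pos: [0.5441, -0.2848, 0.0886]
eef_rot: [3.135, -0.001, 1.274]
force: [-0.3, -0.1, -2.2]
opening: 0.276
[-0.3441086  -0.10576959 -2.18498384] [-0.00801735 -0.09459812 -0.00392827]
```

```bash
cat >> h.py <<'E'
TIP=np.array([.0838,0,-.0024])
O=np.array([.563,.0287,.0096]);YR=np.radians(83.6)
RX=np.array([np.cos(YR),np.sin(YR),0]);RY=np.array([-RX[1],RX[0],0])
def rk(x,y,z): return O+x*RX+y*RY+np.array([0,0,z])   # rack frame -> world
def tiptogo(p,pitch,yaw):
    r=[np.pi,np.radians(pitch),np.radians(yaw)]
    togo(p-Ro.from_euler('xyz',r).apply(TIP),r)
def tip():
    s=sensors.observe();w=s['tcp_pos']+Ro.from_euler('xyz',s['eef_rot']).apply(TIP);e=w-O
    print('tip world',np.round(w*1e3,1),'rack',np.round(np.array([e@RX,e@RY,e[2]])*1e3,1),'F',np.round(s['force'],2),'T',np.round(s['wrist_torque'],3),'rot',np.round(np.degrees(s['eef_rot']),1),'t',s['t'])
E
python3 -c "
from h import *
tip();tiptogo(np.array([.5549,-.0578,.0366]),20,80)"
```

```text
tip world [ 568.6 -204.6   91.1] rack [-231.2  -31.5   81.5] F [-0.34 -0.11 -2.18] T [-0.008 -0.095 -0.004] rot [179.6  -0.   73. ] t 4.125
t 4.125 shift/0.1 [ 1.4122 -0.4646  0.2542] turn/pi [-0.0046 -0.1111 -0.0388] F [-0.34 -0.11 -2.18]
```

```bash

python3 -m creep '[{"x":0.25,"y":-0.08,"z":0,"wx":0,"wy":-0.03,"wz":-0.01,"fingers":0.1},{"x":0.5,"y":-0.16,"z":0,"wx":0,"wy":-0.06,"wz":-0.02,"fingers":0.1},{"x":0.75,"y":-0.25,"z":0,"wx":-0.002,"wy":-0.09,"wz":-0.03,"fingers":0.1},{"x":0.95,"y":-0.32,"z":0,"wx":-0.004,"wy":-0.111,"wz":-0.039,"fingers":0.1},{"x":0.95,"y":-0.32,"z":0,"wx":-0.004,"wy":-0.111,"wz":-0.039,"fingers":0.1}]' 50
python3 -c "
from h import *
tip();tiptogo(np.array([.5549,-.0578,.0366]),20,80)"
```

```text
t: 4.75
tcp_pos: [0.5412, -0.1788, 0.0863]
eef_rot: [-3.135, 0.346, 1.408]
force: [0.4, 0.1, -1.5]
opening: 0.27
tip world [ 554.2 -100.2   60.2] rack [-129.1   -5.6   50.6] F [ 0.44  0.13 -1.48] T [ 0.431 -0.102 -0.041] rot [-179.6   19.8   80.7] t 4.75
t 4.75 shift/0.1 [ 0.4744 -0.0703  0.0774] turn/pi [-0.0008 -0.001   0.0034] F [ 0.44  0.13 -1.48]
```

```bash

python3 -m creep '[{"x":0.2,"y":-0.03,"z":0.03,"wx":0,"wy":-0.001,"wz":0.003,"fingers":0.1},{"x":0.4,"y":-0.06,"z":0.06,"wx":0,"wy":-0.001,"wz":0.003,"fingers":0.1},{"x":0.474,"y":-0.07,"z":0.077,"wx":0,"wy":-0.001,"wz":0.003,"fingers":0.1},{"x":0.474,"y":-0.07,"z":0.077,"wx":0,"wy":-0.001,"wz":0.003,"fingers":0.1},{"x":0.474,"y":-0.07,"z":0.077,"wx":0,"wy":-0.001,"wz":0.003,"fingers":0.1}]' 50
python3 - <<'E'
from h import *
tip()
for c,(a,b,w,h) in {'scene':(150,110,160,120),'top':(200,130,160,120)}.items():
    im,d=optics.get_image(c);np.savez(f'pics/{c}1.npz',im=im,d=d,P=pts(c,d))
    globals()[c]=cv2.resize(im[b:b+h,a:a+w,::-1],None,fx=3.7,fy=3.7 if 0 else 2.5,interpolation=cv2.INTER_CUBIC)
cv2.imwrite('pics/a1.png',np.vstack([scene,top]))
tip();tiptogo(np.array([.5549,-.0578,.0220]),20,80)
E
```

```text
t: 5.38
tcp_pos: [0.541, -0.138, 0.0634]
eef_rot: [-3.139, 0.35, 1.395]
force: [0.6, -0.8, -1.0]
opening: 0.278
tip world [554.9 -59.7  36.9] rack [-88.7  -1.8  27.3] F [ 0.6  -0.84 -0.98] T [ 0.458 -0.119 -0.007] rot [-179.9   20.1   79.9] t 5.375
tip world [555.  -59.2  37. ] rack [-88.2  -1.8  27.4] F [-0.64 -1.07 -0.29] T [ 0.401 -0.088  0.004] rot [-179.9   20.    80. ] t 5.475
t 5.475 shift/0.1 [ 0.0642 -0.0024  0.1371] turn/pi [-0.0007  0.0002 -0.0002] F [-0.64 -1.07 -0.29]
```

View pics/a1.png

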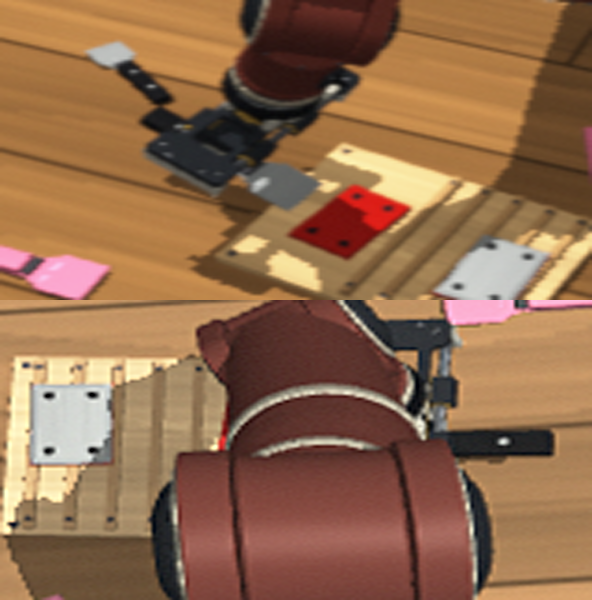

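```bash

python3 -m creep '[{"x":0.02,"y":0,"z":0.06,"wx":0,"wy":0,"wz":0,"fingers":0.1},{"x":0.041,"y":0,"z":0.113,"wx":0,"wy":0,"wz":0,"fingers":0.1},{"x":0.041,"y":0,"z":0.113,"wx":0,"wy":0,"wz":0,"fingers":0.1},{"x":0.041,"y":0,"z":0.113,"wx":0,"wy":0,"wz":0,"fingers":0.1}]' 50
python3 - <<'E'
from h import *
tip()
ims=[];
F=[]
for i in range(4):
    im,d=optics.get_image('scene');s=sensors.observe();F.append([*s['force'],*s['wrist_torque']])
tip();print(np.round(np.mean(F,0),3),np.round(np.std(F,0),3))
P=pts('scene',d);r,g,b=[im[...,i].astype(int) for i in range(3)]
# blade pixels: gray, around tip
m=(abs(r-b)<25)&(d>0)&(abs(P[...,0]-.555)<.035)&(abs(P[...,1]+.08)<.035)&(P[...,2]>.015)&(P[...,2]<.07)&(r>70)
q=P[m]*1e3;print(len(q),q.min(0),q.max(0))
e=(q/1e3-O);ex=e@RX*1e3
A=np.c_[ex,np.ones(len(q))]
print('z=a*x+b',np.polyfit(ex,q[:,2],1),ex.min(),ex.max(), 'y',np.percentile(e@RY*1e3,[2,50,98]))
E
```

```text
t: 5.98
tcp_pos: [0.5411, -0.1375, 0.0514]
eef_rot: [-3.139, 0.35, 1.396]
force: [0.5, -0.6, -0.9]
opening: 0.275
tip world [555.  -59.2  24.9] rack [-88.2  -1.8  15.3] F [ 0.48 -0.64 -0.89] T [ 0.403 -0.157  0.041] rot [-179.9   20.    80. ] t 5.975
tip world [555.1 -59.2  25.2] rack [-88.2  -2.   15.6] F [ 0.04  0.45 -1.27] T [ 0.37  -0.122 -0.016] rot [-179.9   20.    80. ] t 6.175
[-0.046 -0.302 -0.979  0.389 -0.147 -0.015] [0.537 0.479 0.841 0.019 0.021 0.021]
224 [ 526.38070647 -111.84419845   23.71214272] [579.93363042 -58.21856613  47.3841891 ]
z=a*x+b [-0.35063351 -3.9649349 ] -140.19179570241764 -89.4152344452738 y [-25.57255848  -2.25201696  20.64265475]
```

```bash
cat >> h.py <<'E'
def f(n=3):
    F=[]
    for i in range(n):
        optics.get_image('scene');s=sensors.observe();F.append([*s['force'],*s['wrist_torque']])
    tip();print('   mean F,T',np.round(np.mean(F,0),2))
E
python3 -m creep '[{"x":0.005,"y":0,"z":0.012,"wx":0,"wy":0,"wz":0,"fingers":0.1},{"x":0.009,"y":0,"z":0.0244,"wx":0,"wy":0,"wz":0,"fingers":0.1},{"x":0.009,"y":0,"z":0.0244,"wx":0,"wy":0,"wz":0,"fingers":0.1}]' 50 >/dev/null
python3 -c 'from h import *;f()'
python3 -m creep '[{"x":0.002,"y":0,"z":0.0047,"wx":0,"wy":0,"wz":0,"fingers":0.1},{"x":0.002,"y":0,"z":0.0047,"wx":0,"wy":0,"wz":0,"fingers":0.1}]' 50 >/dev/null
python3 -c 'from h import *;f()'
python3 -m creep '[{"x":0.002,"y":0,"z":0.0047,"wx":0,"wy":0,"wz":0,"fingers":0.1},{"x":0.002,"y":0,"z":0.0047,"wx":0,"wy":0,"wz":0,"fingers":0.1}]' 50 >/dev/null
python3 -c 'from h import *;f()'
```

```text
tip world [555.1 -59.2  22.6] rack [-88.2  -2.   13. ] F [ 0.59  0.18 -1.09] T [ 0.451 -0.132 -0.008] rot [-179.9   20.    80. ] t 6.7
   mean F,T [-0.23 -0.15 -0.99  0.44 -0.12  0.02]
tip world [555.1 -59.2  22. ] rack [-88.2  -2.   12.4] F [ 0.35  0.22 -1.13] T [ 0.378 -0.084  0.009] rot [-179.9   20.    80. ] t 7.1
   mean F,T [-0.05  0.33 -0.79  0.42 -0.13  0.  ]
tip world [555.2 -59.2  21.6] rack [-88.3  -2.   12. ] F [-1.34 -0.65 -0.2 ] T [ 0.423 -0.142 -0.019] rot [-179.9   20.    79.9] t 7.5
   mean F,T [-0.31 -0.16 -0.3   0.39 -0.14 -0.02]
```

```bash

for i in 1; do
python3 -m creep '[{"x":0.0015,"y":0,"z":0.0038,"wx":0,"wy":0,"wz":0,"fingers":0.1},{"x":0.0015,"y":0,"z":0.0038,"wx":0,"wy":0,"wz":0,"fingers":0.1}]' 50 >/dev/null
python3 -c 'from h import *;f()'; done
python3 -m creep '[{"x":0.0015,"y":0,"z":0.0038,"wx":0,"wy":0,"wz":0,"fingers":0.1},{"x":0.0015,"y":0,"z":0.0038,"wx":0,"wy":0,"wz":0,"fingers":0.1}]' 50 >/dev/null
python3 -c 'from h import *;f()'
```

```text
tip world [555.2 -59.3  21.3] rack [-88.4  -2.   11.7] F [-1.18 -0.27  0.47] T [ 0.297 -0.109 -0.005] rot [-179.9   20.    79.9] t 7.9
   mean F,T [-0.81 -0.29  0.29  0.31 -0.13 -0.  ]
tip world [555.2 -59.5  20.9] rack [-88.5  -2.   11.3] F [ 0.46 -0.7   1.27] T [ 0.284 -0.039 -0.009] rot [-179.9   20.1   79.9] t 8.3
   mean F,T [-0.37 -0.61  1.02  0.28 -0.07  0.01]
```

```bash

python3 -m creep '[{"x":0.02,"y":0,"z":-0.009,"wx":0,"wy":0,"wz":0,"fingers":0.1},{"x":0.04,"y":0,"z":-0.016,"wx":0,"wy":0,"wz":0,"fingers":0.1},{"x":0.06,"y":0,"z":-0.024,"wx":0,"wy":0,"wz":0,"fingers":0.1},{"x":0.08,"y":0,"z":-0.031,"wx":0,"wy":0,"wz":0,"fingers":0.1},{"x":0.1,"y":0,"z":-0.038,"wx":0,"wy":0,"wz":0,"fingers":0.1},{"x":0.11,"y":0,"z":-0.042,"wx":0,"wy":0,"wz":0,"fingers":0.1},{"x":0.11,"y":0,"z":-0.042,"wx":0,"wy":0,"wz":0,"fingers":0.1}]' 50 >/dev/null
python3 -c 'from h import *;f()'
```

```text
tip world [557.3 -47.5  21. ] rack [-76.4  -2.8  11.4] F [-0.35 -0.42  0.2 ] T [ 0.359 -0.157  0.004] rot [-179.9   20.    79.9] t 9.325
   mean F,T [-0.32  0.16  0.83  0.35 -0.14 -0.01]
```

```bash

python3 -m creep '[{"x":0.013,"y":0,"z":-0.006,"wx":0,"wy":0,"wz":0,"fingers":0.1},{"x":0.027,"y":0,"z":-0.011,"wx":0,"wy":0,"wz":0,"fingers":0.1},{"x":0.04,"y":0,"z":-0.016,"wx":0,"wy":0,"wz":0,"fingers":0.1},{"x":0.055,"y":0,"z":-0.021,"wx":0,"wy":0,"wz":0,"fingers":0.1},{"x":0.055,"y":0,"z":-0.021,"wx":0,"wy":0,"wz":0,"fingers":0.1}]' 50 >/dev/null
python3 -c 'from h import *;f()'
python3 -m creep '[{"x":0.013,"y":0,"z":-0.005,"wx":0,"wy":0,"wz":0,"fingers":0.1},{"x":0.027,"y":0,"z":-0.01,"wx":0,"wy":0,"wz":0,"fingers":0.1},{"x":0.027,"y":0,"z":-0.01,"wx":0,"wy":0,"wz":0,"fingers":0.1}]' 50 >/dev/null
python3 -c 'from h import *;f()'
```

```text
tip world [558.1 -42.5  21.2] rack [-71.3  -3.1  11.6] F [-0.61 -2.44  1.28] T [-0.355 -0.046  0.03 ] rot [-179.9   20.1   79.9] t 10.1
   mean F,T [-0.57 -2.69  1.33 -0.3  -0.04  0.  ]
tip world [558.7 -39.4  21.2] rack [-68.2  -3.3  11.6] F [-0.23 -3.11  0.99] T [-0.249 -0.065 -0.027] rot [-179.9   20.1   79.9] t 10.625
   mean F,T [-0.21 -2.61  0.54 -0.2  -0.06 -0.02]
```

```bash

python3 -m creep '[{"x":0.019,"y":0,"z":-0.007,"wx":0,"wy":0,"wz":0,"fingers":0.1},{"x":0.038,"y":0,"z":-0.014,"wx":0,"wy":0,"wz":0,"fingers":0.1},{"x":0.056,"y":0,"z":-0.0205,"wx":0,"wy":0,"wz":0,"fingers":0.1},{"x":0.056,"y":0,"z":-0.0205,"wx":0,"wy":0,"wz":0,"fingers":0.1}]' 50 >/dev/null
cat > look.py <<'E'
from h import *
import sys
f(2)
im,d=optics.get_image('scene');P=pts('scene',d);r,g,b=[im[...,i].astype(int) for i in range(3)]
m=(r>1.9*g)&(r>1.9*b)&(d>0)&(abs(P[...,0]-.56)<.09)&(abs(P[...,1])<.11)&(P[...,2]>.02)
e=P[m]-O;xs=e@RX*1e3;ys=e@RY*1e3;A=np.c_[xs,ys,np.ones(len(xs))];k=np.linalg.lstsq(A,P[m][:,2]*1e3,rcond=None)[0]
print('red n',m.sum(),'x',np.percentile(xs,[1,50,99]).round(1),'y',np.percentile(ys,[1,50,99]).round(1),'z',np.percentile(P[m][:,2]*1e3,[2,50,98]).round(1),'slope deg x,y',np.degrees(np.arctan(k[:2])).round(1))
R=cv2.minAreaRect(np.c_[xs,ys].astype(np.float32));print('rect',np.round(R[0],1),np.round(R[1],1),round(R[2],1))
if len(sys.argv)>1: cv2.imwrite(f'pics/{sys.argv[1]}.png',cv2.resize(im[140:240,190:320,::-1],None,fx=5,fy=5,interpolation=cv2.INTER_CUBIC))
E
python3 look.py b1
```

```text
tip world [559.8 -33.   21.2] rack [-61.7  -3.7  11.6] F [-1.34 -1.58  1.08] T [-0.074 -0.049  0.026] rot [-179.9   20.    79.9] t 11.225
   mean F,T [-0.65 -1.61  0.98 -0.1  -0.04 -0.  ]
red n 4869 x [-71.5 -24.9  17.7] y [-55.5  14.5  89.3] z [ 30.1 429.7 562.6] slope deg x,y [16.7 66.4]
rect [-24.3  -8.4] [132.5 206. ] 27.5
```

View pics/b1.png

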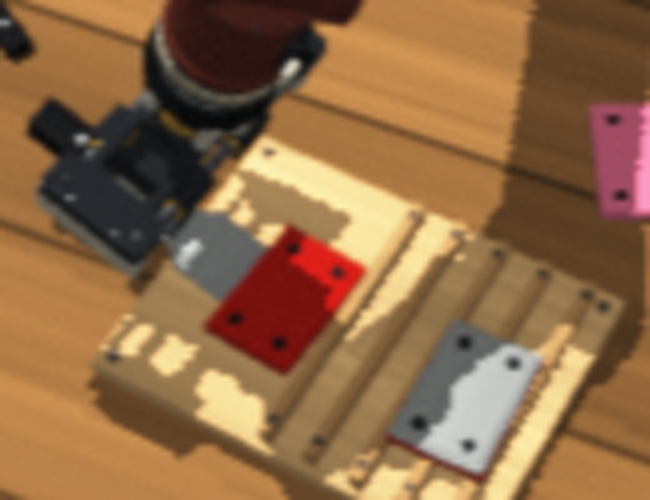

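```bash
sed -i 's/(P\[...,2\]>.02)/(P[...,2]>.02)\&(P[...,2]<.1)\&(r>90)/' look.py; python3 look.py
```

```text
tip world [559.8 -33.1  21.2] rack [-61.7  -3.7  11.6] F [-0.62 -1.99  1.48] T [ 0.018 -0.007 -0.054] rot [-179.9   20.    79.9] t 11.375
   mean F,T [-0.46 -1.69  1.    0.01 -0.03 -0.01]
red n 492 x [-64.3 -33.   -2.9] y [-55.2 -11.   37. ] z [25.8 31.9 36. ] slope deg x,y [ 0.3 -0. ]
rect [ 11.3 -12.7] [ 97.6 156.6] 82.8
```

```bash
python3 -c "
from h import *
for p in ((-62,-4),(-59,-5),(-56,-6),(-53,-6)): tiptogo(rk(p[0]/1e3,p[1]/1e3,.01165),20,83.6)"
```

```text
t 11.425 shift/0.1 [-0.0013  0.0537 -0.0001] turn/pi [-0.0074  0.0001 -0.0191] F [-0.88 -1.3   0.52]
t 11.425 shift/0.1 [ 0.0274  0.0618 -0.0106] turn/pi [-0.0074  0.0001 -0.0191] F [-0.88 -1.3   0.52]
t 11.425 shift/0.1 [ 0.0561  0.0698 -0.0211] turn/pi [-0.0074  0.0001 -0.0191] F [-0.88 -1.3   0.52]
t 11.425 shift/0.1 [ 0.0843  0.0679 -0.0313] turn/pi [-0.0074  0.0001 -0.0191] F [-0.88 -1.3   0.52]
```

```bash

python3 -m creep '[{"x":0,"y":0.027,"z":0,"wx":-0.0037,"wy":0,"wz":-0.0095,"fingers":0.1},{"x":-0.001,"y":0.054,"z":0,"wx":-0.0074,"wy":0,"wz":-0.019,"fingers":0.1},{"x":0.013,"y":0.058,"z":-0.006,"wx":-0.0074,"wy":0,"wz":-0.019,"fingers":0.1},{"x":0.027,"y":0.062,"z":-0.011,"wx":-0.0074,"wy":0,"wz":-0.019,"fingers":0.1},{"x":0.027,"y":0.062,"z":-0.011,"wx":-0.0074,"wy":0,"wz":-0.019,"fingers":0.1}]' 50 >/dev/null
python3 look.py
python3 -m creep '[{"x":0.0094,"y":0,"z":-0.0036,"wx":0,"wy":0,"wz":0,"fingers":0.1},{"x":0.019,"y":0,"z":-0.007,"wx":0,"wy":0,"wz":0,"fingers":0.1},{"x":0.019,"y":0,"z":-0.007,"wx":0,"wy":0,"wz":0,"fingers":0.1}]' 50 >/dev/null
python3 look.py
```

```text
tip world [561.5 -30.6  21.3] rack [-59.1  -5.1  11.7] F [-0.29 -1.75  1.32] T [-0.162 -0.072 -0.03 ] rot [180.   20.   83.6] t 12.15
   mean F,T [-0.17 -2.17  1.36 -0.19 -0.05 -0.02]
red n 483 x [-60.5 -30.6  -0.7] y [-55.5 -11.   35.5] z [27.9 31.8 36.3] slope deg x,y [ 0.7 -0.4]
rect [ 11.7 -12.4] [ 99.  150.1] 84.1
tip world [561.9 -29.   21.4] rack [-57.5  -5.4  11.8] F [ 0.39 -4.68  1.28] T [-0.573 -0.147 -0.039] rot [180.   20.1  83.5] t 12.675
   mean F,T [ 0.55 -4.22  1.38 -0.56 -0.15  0.01]
red n 480 x [-59.5 -30.2  -0.6] y [-55.8 -12.1  34.7] z [27.7 32.1 36.3] slope deg x,y [ 1.1 -0.1]
rect [ 12.4 -12.1] [ 99.4 151. ] 83.7
```

```bash

python3 -m creep '[{"x":0.004,"y":0,"z":-0.0035,"wx":0,"wy":0,"wz":0,"fingers":0.1},{"x":0.009,"y":0,"z":-0.006,"wx":0,"wy":0,"wz":0,"fingers":0.1},{"x":0.009,"y":0,"z":-0.006,"wx":0,"wy":0,"wz":0,"fingers":0.1}]' 50 >/dev/null
python3 look.py
python3 -m creep '[{"x":0.004,"y":0,"z":-0.0035,"wx":0,"wy":0,"wz":0,"fingers":0.1},{"x":0.009,"y":0,"z":-0.006,"wx":0,"wy":0,"wz":0,"fingers":0.1},{"x":0.009,"y":0,"z":-0.006,"wx":0,"wy":0,"wz":0,"fingers":0.1}]' 50 >/dev/null
python3 look.py
```

```text
tip world [561.9 -28.6  21.6] rack [-57.1  -5.3  12. ] F [-0.68 -5.46  0.39] T [-0.845 -0.16  -0.067] rot [180.   20.1  83.5] t 13.2
   mean F,T [-0.09 -5.16  0.56 -0.85 -0.15 -0.03]
red n 477 x [-59.6 -30.   -0.7] y [-55.5 -12.2  35.5] z [27.6 32.1 35.9] slope deg x,y [ 0.9 -0.2]
rect [ 12.5 -12.9] [ 98.1 150.1] 83.5
tip world [561.8 -27.5  21.8] rack [-56.   -5.1  12.2] F [ 0.7  -4.46  0.39] T [-0.79  -0.038  0.01 ] rot [-180.    20.1   83.5] t 13.725
   mean F,T [ 0.27 -4.98  0.76 -0.76 -0.07 -0.02]
red n 479 x [-59.5 -30.2  15.9] y [-58.6 -11.9  35.4] z [28.  32.4 36.9] slope deg x,y [1. 0.]
rect [ 15. -13.] [ 99.2 157.2] 83.3
```

```bash

python3 -m creep '[{"x":0.006,"y":0,"z":-0.0045,"wx":0,"wy":0,"wz":0,"fingers":0.1},{"x":0.013,"y":0,"z":-0.0075,"wx":0,"wy":0,"wz":0,"fingers":0.1},{"x":0.013,"y":0,"z":-0.0075,"wx":0,"wy":0,"wz":0,"fingers":0.1}]' 50 >/dev/null
python3 look.py
python3 -m creep '[{"x":0.006,"y":0,"z":-0.0045,"wx":0,"wy":0,"wz":0,"fingers":0.1},{"x":0.013,"y":0,"z":-0.0075,"wx":0,"wy":0,"wz":0,"fingers":0.1},{"x":0.013,"y":0,"z":-0.0075,"wx":0,"wy":0,"wz":0,"fingers":0.1}]' 50 >/dev/null
python3 look.py c1
```

```text
tip world [561.8 -25.9  22. ] rack [-54.4  -4.9  12.4] F [ 0.2  -4.9  -0.07] T [-0.705 -0.042 -0.004] rot [-180.    20.1   83.5] t 14.25
   mean F,T [-0.09 -4.37 -0.37 -0.72 -0.05 -0.03]
red n 479 x [-59.6 -30.3  15.8] y [-58.1 -11.9  35.4] z [29.1 32.8 37.4] slope deg x,y [ 0.3 -0.2]
rect [ 13.9 -13.2] [ 98.7 159.9] 82.5
tip world [562.  -23.6  22.1] rack [-52.1  -4.8  12.5] F [-0.89 -2.62 -0.97] T [-0.251  0.039 -0.024] rot [-180.    20.    83.6] t 14.775
   mean F,T [-0.72 -2.67 -0.86 -0.28 -0.   -0.  ]
red n 480 x [-59.8 -29.9  14.5] y [-57.8 -11.7  34.8] z [28.8 33.3 37.5] slope deg x,y [-1.1 -0.6]
rect [ 13.3 -11.8] [ 99. 161.] 83.8
```

View pics/c1.png

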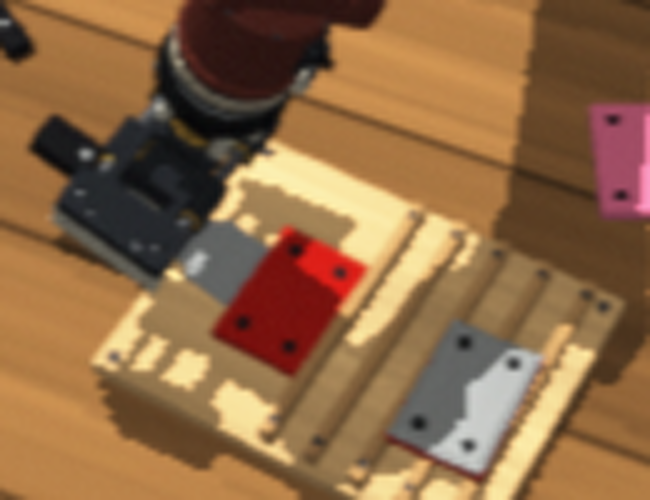

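The blade is now about 8 mm under the plate: the near edge has risen and the forces have dropped. Next I'll compute the levering arc.

```bash
cat > arc.py <<'E'
from h import *
import sys
s_,t0,t1,st=map(float,sys.argv[1:5]);s=sensors.observe();R=Ro.from_euler('xyz',s['eef_rot']);w=s['tcp_pos']+R.apply(TIP);yr=(w-O)@RY;tip()
for th in np.arange(t0,t1+.1,st):
    a=np.radians(th);c=np.array([-10*np.sin(a)-s_*np.cos(a)-.7,s_*np.sin(a)-1.9+12.2])/1e3
    print(th,np.round(c*1e3,1),np.round(R.inv().apply(rk(c[0],-.006,c[1])-w)/.1,3))
E
python3 arc.py 50 5 40 5
```

```text
tip world [562.  -23.6  22.1] rack [-52.1  -4.8  12.5] F [-0.63 -2.82 -1.58] T [-0.291 -0.04   0.019] rot [-180.    20.    83.6] t 14.825
5.0 [-51.4  14.7] [-0.001  0.012 -0.023]
10.0 [-51.7  19. ] [-0.019  0.012 -0.062]
15.0 [-51.6  23.2] [-0.032  0.012 -0.103]
20.0 [-51.1  27.4] [-0.042  0.012 -0.143]
25.0 [-50.2  31.4] [-0.048  0.012 -0.184]
30.0 [-49.   35.3] [-0.049  0.012 -0.225]
35.0 [-47.4  39. ] [-0.047  0.012 -0.265]
40.0 [-45.4  42.4] [-0.04   0.012 -0.304]
```

```bash

python3 -m creep '[{"x":0.013,"y":0.003,"z":-0.01,"wx":0,"wy":0,"wz":0,"fingers":0.1},{"x":0.008,"y":0.004,"z":-0.023,"wx":0,"wy":0,"wz":0,"fingers":0.1},{"x":-0.004,"y":0.005,"z":-0.042,"wx":0,"wy":0,"wz":0,"fingers":0.1},{"x":-0.013,"y":0.006,"z":-0.062,"wx":0,"wy":0,"wz":0,"fingers":0.1},{"x":-0.022,"y":0.007,"z":-0.082,"wx":0,"wy":0,"wz":0,"fingers":0.1},{"x":-0.028,"y":0.008,"z":-0.103,"wx":0,"wy":0,"wz":0,"fingers":0.1},{"x":-0.034,"y":0.009,"z":-0.123,"wx":0,"wy":0,"wz":0,"fingers":0.1},{"x":-0.04,"y":0.01,"z":-0.143,"wx":0,"wy":0,"wz":0,"fingers":0.1},{"x":-0.04,"y":0.01,"z":-0.143,"wx":0,"wy":0,"wz":0,"fingers":0.1}]' 50 >/dev/null
python3 look.py d1; python3 arc.py 50 25 60 5
```

```text
tip world [563.4 -22.5  37. ] rack [-50.9  -6.1  27.4] F [-1.05  0.28 -3.26] T [ 0.466 -0.162  0.049] rot [180.   20.   83.6] t 16.05
   mean F,T [-0.07  0.44 -2.74  0.44 -0.16  0.03]
red n 493 x [-55.8 -28.8  -0.1] y [-55.9 -12.3  34.3] z [28.  39.6 51.2] slope deg x,y [-14.6  -1.3]
rect [13.1 -9.4] [105.1 161.3] 84.3
tip world [563.3 -22.6  36.9] rack [-50.9  -6.1  27.3] F [-0.3  -0.21 -2.82] T [ 0.469 -0.178 -0.005] rot [-180.    20.    83.6] t 16.1
25.0 [-50.2  31.4] [-0.008 -0.001 -0.041]
30.0 [-49.   35.3] [-0.009 -0.001 -0.081]
35.0 [-47.4  39. ] [-0.007 -0.001 -0.121]
40.0 [-45.4  42.4] [-0.    -0.001 -0.161]
45.0 [-43.1  45.7] [ 0.01  -0.001 -0.199]
50.0 [-40.5  48.6] [ 0.025 -0.001 -0.236]
55.0 [-37.6  51.3] [ 0.043 -0.001 -0.27 ]
60.0 [-34.4  53.6] [ 0.066 -0.001 -0.304]
```

View pics/d1.png

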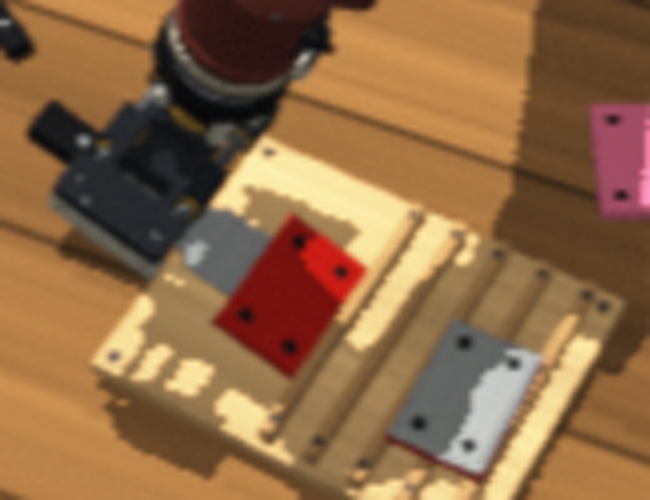

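```bash

python3 -m creep '[{"x":-0.004,"y":0,"z":-0.02,"wx":0,"wy":0,"wz":0,"fingers":0.1},{"x":-0.008,"y":0,"z":-0.041,"wx":0,"wy":0,"wz":0,"fingers":0.1},{"x":-0.009,"y":0,"z":-0.061,"wx":0,"wy":0,"wz":0,"fingers":0.1},{"x":-0.009,"y":0,"z":-0.081,"wx":0,"wy":0,"wz":0,"fingers":0.1},{"x":-0.008,"y":0,"z":-0.101,"wx":0,"wy":0,"wz":0,"fingers":0.1},{"x":-0.007,"y":0,"z":-0.121,"wx":0,"wy":0,"wz":0,"fingers":0.1},{"x":-0.004,"y":0,"z":-0.141,"wx":0,"wy":0,"wz":0,"fingers":0.1},{"x":0,"y":0,"z":-0.161,"wx":0,"wy":0,"wz":0,"fingers":0.1},{"x":0,"y":0,"z":-0.161,"wx":0,"wy":0,"wz":0,"fingers":0.1}]' 50 >/dev/null
python3 look.py; python3 arc.py 50 45 80 5
```

```text
tip world [564.  -17.3  52.1] rack [-45.6  -6.1  42.5] F [-0.45 -0.58 -3.2 ] T [ 0.257 -0.055 -0.006] rot [-180.    20.    83.6] t 17.325
   mean F,T [-0.1  -0.45 -2.91  0.24 -0.05  0.02]
red n 486 x [-48.8 -25.4  10.2] y [-58.8 -11.9  37. ] z [29.  47.3 66.6] slope deg x,y [-27.7  -3.6]
rect [ -3.7 -35.1] [ 91. 173.] 42.3
tip world [563.9 -17.3  52.1] rack [-45.6  -6.1  42.5] F [-0.37 -1.46 -2.87] T [ 0.228 -0.086  0.031] rot [-180.    20.    83.6] t 17.375
45.0 [-43.1  45.7] [ 0.012 -0.001 -0.038]
50.0 [-40.5  48.6] [ 0.027 -0.001 -0.075]
55.0 [-37.6  51.3] [ 0.045 -0.001 -0.11 ]
60.0 [-34.4  53.6] [ 0.067 -0.001 -0.143]
65.0 [-30.9  55.6] [ 0.093 -0.001 -0.174]
70.0 [-27.2  57.3] [ 0.122 -0.001 -0.202]
75.0 [-23.3  58.6] [ 0.154 -0.001 -0.228]
80.0 [-19.2  59.5] [ 0.189 -0.001 -0.251]
```

```bash

python3 -m creep '[{"x":0.006,"y":0,"z":-0.02,"wx":0,"wy":0,"wz":0,"fingers":0.1},{"x":0.012,"y":0,"z":-0.038,"wx":0,"wy":0,"wz":0,"fingers":0.1},{"x":0.02,"y":0,"z":-0.057,"wx":0,"wy":0,"wz":0,"fingers":0.1},{"x":0.027,"y":0,"z":-0.075,"wx":0,"wy":0,"wz":0,"fingers":0.1},{"x":0.036,"y":0,"z":-0.093,"wx":0,"wy":0,"wz":0,"fingers":0.1},{"x":0.045,"y":0,"z":-0.11,"wx":0,"wy":0,"wz":0,"fingers":0.1},{"x":0.056,"y":0,"z":-0.127,"wx":0,"wy":0,"wz":0,"fingers":0.1},{"x":0.067,"y":0,"z":-0.143,"wx":0,"wy":0,"wz":0,"fingers":0.1},{"x":0.067,"y":0,"z":-0.143,"wx":0,"wy":0,"wz":0,"fingers":0.1}]' 50 >/dev/null
python3 look.py e1; python3 arc.py 50 65 90 5
```

```text
tip world [565.4  -5.9  63.2] rack [-34.2  -6.2  53.6] F [ 0.46 -0.35 -1.42] T [ 0.129 -0.139  0.005] rot [180.   20.   83.6] t 18.6
   mean F,T [-0.19 -0.25 -1.4   0.14 -0.1   0.  ]
red n 399 x [-36.4 -18.6  72.2] y [-67.8 -13.8  33.5] z [29.6 53.7 77.9] slope deg x,y [-36.9  -3.7]
rect [ 27.3 -17.2] [ 93.  135.3] 82.4
tip world [565.3  -6.   63.2] rack [-34.2  -6.2  53.6] F [-0.12 -1.17 -1.53] T [ 0.079 -0.102 -0.065] rot [180.   20.   83.6] t 18.65
65.0 [-30.9  55.6] [ 0.024 -0.002 -0.03 ]
70.0 [-27.2  57.3] [ 0.053 -0.002 -0.059]
75.0 [-23.3  58.6] [ 0.085 -0.002 -0.084]
80.0 [-19.2  59.5] [ 0.12  -0.002 -0.107]
85.0 [-15.   60.1] [ 0.158 -0.002 -0.127]
90.0 [-10.7  60.3] [ 0.198 -0.002 -0.144]
```

View pics/e1.png

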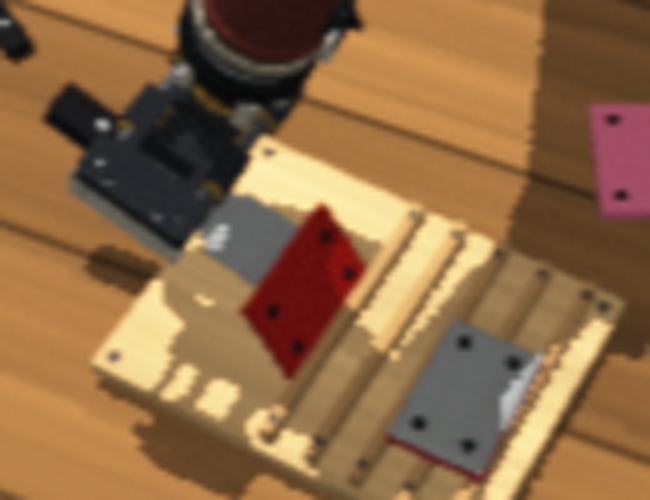

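```bash

python3 -m creep '[{"x":0.024,"y":0,"z":-0.03,"wx":0,"wy":0,"wz":0,"fingers":0.1},{"x":0.038,"y":0,"z":-0.045,"wx":0,"wy":0,"wz":0,"fingers":0.1},{"x":0.053,"y":0,"z":-0.059,"wx":0,"wy":0,"wz":0,"fingers":0.1},{"x":0.069,"y":0,"z":-0.072,"wx":0,"wy":0,"wz":0,"fingers":0.1},{"x":0.085,"y":0,"z":-0.084,"wx":0,"wy":0,"wz":0,"fingers":0.1},{"x":0.103,"y":0,"z":-0.096,"wx":0,"wy":0,"wz":0,"fingers":0.1},{"x":0.12,"y":0,"z":-0.107,"wx":0,"wy":0,"wz":0,"fingers":0.1},{"x":0.139,"y":0,"z":-0.117,"wx":0,"wy":0,"wz":0,"fingers":0.1},{"x":0.158,"y":0,"z":-0.127,"wx":0,"wy":0,"wz":0,"fingers":0.1},{"x":0.158,"y":0,"z":-0.127,"wx":0,"wy":0,"wz":0,"fingers":0.1}]' 50 >/dev/null
python3 look.py; python3 arc.py 50 85 90 5
```

```text
tip world [567.5  13.3  69.7] rack [-14.8  -6.2  60.1] F [ 0.62  0.21 -1.05] T [ 0.401 -0.123  0.011] rot [180.   20.   83.6] t 20.0
   mean F,T [ 0.2   0.06 -1.15  0.39 -0.11  0.01]
red n 101 x [-14.   -8.4  84.7] y [-70.1 -18.5  31.9] z [32.8 80.3 84.2] slope deg x,y [-22.6   2.7]
rect [ 15. -35.] [ 67.5 149.7] 40.1
tip world [567.5  13.2  69.7] rack [-14.9  -6.2  60.1] F [ 0.38 -0.58 -1.78] T [ 0.396 -0.091  0.02 ] rot [180.   20.   83.6] t 20.05
85.0 [-15.   60.1] [-0.001 -0.002  0.   ]
90.0 [-10.7  60.3] [ 0.039 -0.002 -0.016]
```

```bash

python3 -m creep '[{"x":0.019,"y":0,"z":-0.007,"wx":0,"wy":0,"wz":0,"fingers":0.1},{"x":0.038,"y":0,"z":-0.014,"wx":0,"wy":0,"wz":0,"fingers":0.1},{"x":0.056,"y":0,"z":-0.02,"wx":0,"wy":0,"wz":0,"fingers":0.1},{"x":0.075,"y":0,"z":-0.027,"wx":0,"wy":0,"wz":0,"fingers":0.1},{"x":0.094,"y":0,"z":-0.034,"wx":0,"wy":0,"wz":0,"fingers":0.1},{"x":0.113,"y":0,"z":-0.041,"wx":0,"wy":0,"wz":0,"fingers":0.1},{"x":0.132,"y":0,"z":-0.048,"wx":0,"wy":0,"wz":0,"fingers":0.1},{"x":0.15,"y":0,"z":-0.055,"wx":0,"wy":0,"wz":0,"fingers":0.1},{"x":0.165,"y":0,"z":-0.06,"wx":0,"wy":0,"wz":0,"fingers":0.1},{"x":0.165,"y":0,"z":-0.06,"wx":0,"wy":0,"wz":0,"fingers":0.1}]' 50 >/dev/null
python3 look.py g2
```

```text
tip world [569.4  30.7  69.7] rack [ 2.7 -6.2 60.1] F [-0.1  -0.   -0.42] T [ 0.394 -0.09   0.032] rot [180.   20.   83.6] t 21.4
   mean F,T [ 0.25 -0.36 -1.22  0.35 -0.1   0.02]
red n 83 x [ 3.2 18.2 85. ] y [-68.3 -13.1  60.7] z [23.2 74.8 78.5] slope deg x,y [-20.1  -8. ]
rect [ 18.4 -19.8] [ 67.7 152.5] 31.8
```

View pics/g2.png

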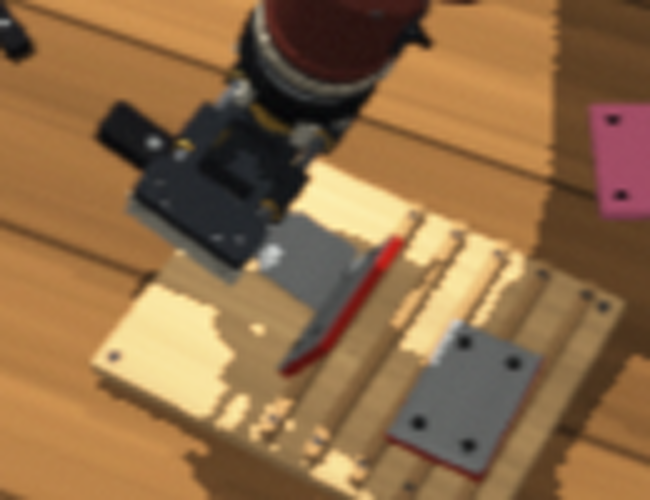

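The plate is past vertical (bare face visible at (330,310)) and still supported by the blade, so I'll keep pushing slowly.

```bash

python3 -m creep '[{"x":0.019,"y":0,"z":-0.007,"wx":0,"wy":0,"wz":0,"fingers":0.1},{"x":0.038,"y":0,"z":-0.014,"wx":0,"wy":0,"wz":0,"fingers":0.1},{"x":0.056,"y":0,"z":-0.02,"wx":0,"wy":0,"wz":0,"fingers":0.1},{"x":0.075,"y":0,"z":-0.027,"wx":0,"wy":0,"wz":0,"fingers":0.1},{"x":0.094,"y":0,"z":-0.034,"wx":0,"wy":0,"wz":0,"fingers":0.1},{"x":0.094,"y":0,"z":-0.034,"wx":0,"wy":0,"wz":0,"fingers":0.1}]' 50 >/dev/null
python3 look.py g3
```

```text
tip world [570.5  40.4  69.6] rack [12.5 -6.2 60. ] F [-0.82 -0.28 -1.78] T [ 0.391 -0.179  0.048] rot [180.   20.   83.6] t 22.3
   mean F,T [-0.19 -0.14 -1.17  0.39 -0.16  0.04]
red n 12 x [-19.9  34.5  87.5] y [-68.8 -57.1 -50.2] z [34.6 38.3 44.8] slope deg x,y [ -3.7 -15.5]
rect [ 34.5 -56.9] [ 14.3 109.7] 82.8
```

View pics/g3.png

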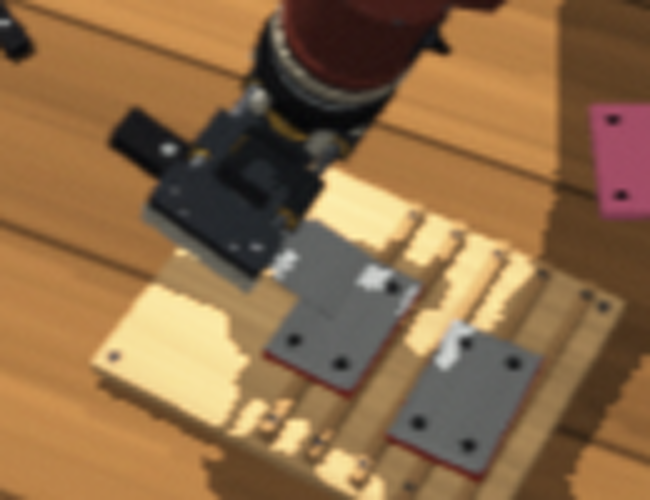

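Plate is lying flat, bare face up, across the first two strips (around (345,320)). I'll retreat and take the knife back to its spot.

```bash

python3 -m creep '[{"x":-0.2,"y":0,"z":0,"wx":0,"wy":0,"wz":0,"fingers":0.1},{"x":-0.45,"y":0,"z":0.06,"wx":0,"wy":0,"wz":0,"fingers":0.1},{"x":-0.7,"y":0,"z":0.15,"wx":0,"wy":0,"wz":0,"fingers":0.1},{"x":-0.97,"y":0,"z":0.25,"wx":0,"wy":0,"wz":0,"fingers":0.1},{"x":-0.97,"y":0,"z":0.25,"wx":0,"wy":0,"wz":0,"fingers":0.1}]' 50
python3 -c "
from h import *
tip();togo([.542,-.2838,.06],[np.pi,0,np.radians(73)])"
```

```text
t: 22.98
tcp_pos: [0.5488, -0.1431, 0.1067]
eef_rot: [-3.142, 0.353, 1.451]
force: [-0.1, -0.3, -1.7]
opening: 0.269
tip world [558.3 -64.2  80. ] rack [-92.8  -5.7  70.4] F [-0.14 -0.35 -1.72] T [ 0.38  -0.114  0.05 ] rot [-180.    20.2   83.1] t 22.975
t 22.975 shift/0.1 [-1.1568  0.1008  0.9246] turn/pi [0.0099 0.1121 0.0557] F [-0.14 -0.35 -1.72]
```

```bash

python3 -m creep '[{"x":-0.25,"y":0.02,"z":0.1,"wx":0,"wy":0,"wz":0,"fingers":0.1},{"x":-0.5,"y":0.05,"z":0.2,"wx":0.002,"wy":0.03,"wz":0.015,"fingers":0.1},{"x":-0.75,"y":0.08,"z":0.3,"wx":0.005,"wy":0.06,"wz":0.03,"fingers":0.1},{"x":-0.95,"y":0.1,"z":0.4,"wx":0.008,"wy":0.09,"wz":0.045,"fingers":0.1},{"x":-0.95,"y":0.1,"z":0.4,"wx":0.01,"wy":0.112,"wz":0.056,"fingers":0.1},{"x":-0.95,"y":0.1,"z":0.4,"wx":0.01,"wy":0.112,"wz":0.056,"fingers":0.1}]' 50 >/dev/null
python3 - <<'E'
from h import *
tip();togo([.542,-.2838,.03],[np.pi,0,np.radians(73)])
im,d=optics.get_image('scene');P=pts('scene',d);r,g,b=[im[...,i].astype(int) for i in range(3)]
s=sensors.observe();R=Ro.from_euler('xyz',s['eef_rot']);L=R.inv().apply((P-s['tcp_pos']).reshape(-1,3)).reshape(P.shape)*1e3
m=(abs(r-b)<30)&(r>60)&(d>0)&(L[...,0]>45)&(L[...,0]<90)&(abs(L[...,1])<30)&(abs(L[...,2])<20)
q=L[m];k,c=np.polyfit(q[:,0],q[:,2],1);print(len(q),'slope deg (+ = nose down)',np.degrees(np.arctan(k)),'z at tip (tool)',k*83+c,'at 0',c,'xmax',q[:,0].max(),'ymean',q[:,1].min(),q[:,1].max())
E
```

```text
tip world [ 570.3 -169.   104.3] rack [-195.6  -29.3   94.7] F [ 0.58  0.33 -1.29] T [-0.002 -0.029  0.038] rot [-1.80e+02  1.00e-01  7.27e+01] t 23.725
t 23.725 shift/0.1 [-0.3415  0.0704  0.7213] turn/pi [-0.      0.0005 -0.0015] F [ 0.58  0.33 -1.29]
144 slope deg (+ = nose down) -1.1881106256038727 z at tip (tool) -4.544122364655875 at 0 -2.822750917191259 xmax 80.7769037606448 ymean -22.807738006692944 25.99707342137696
```

```bash

python3 -m creep '[{"x":-0.2,"y":0.04,"z":0.2,"wx":0,"wy":0,"wz":0,"fingers":0.1},{"x":-0.34,"y":0.07,"z":0.45,"wx":0,"wy":0,"wz":0,"fingers":0.1},{"x":-0.34,"y":0.07,"z":0.72,"wx":0,"wy":0,"wz":0,"fingers":0.1},{"x":-0.34,"y":0.07,"z":0.85,"wx":0,"wy":0,"wz":0,"fingers":0.1},{"x":-0.34,"y":0.07,"z":0.9,"wx":0,"wy":0,"wz":0,"fingers":0.1},{"x":-0.34,"y":0.07,"z":0.93,"wx":0,"wy":0,"wz":0,"fingers":0.1},{"x":-0.34,"y":0.07,"z":0.93,"wx":0,"wy":0,"wz":0,"fingers":0.1}]' 50
python3 -c "
from h import *
f(2);togo([.542,-.2838,.006],[np.pi,0,np.radians(73)])"
```

```text
t: 24.65
tcp_pos: [0.5433, -0.2814, 0.0097]
eef_rot: [3.141, 0.001, 1.273]
force: [0.1, 0.2, -1.0]
opening: 0.269
tip world [ 567.9 -201.4   12.2] rack [-228.1  -30.6    2.6] F [ 0.25  0.25 -1.25] T [-0.071 -0.15   0.023] rot [1.799e+02 1.000e-01 7.290e+01] t 24.75
   mean F,T [-0.11 -0.15 -1.06 -0.04 -0.11  0.  ]
t 24.75 shift/0.1 [-0.0259 -0.0063  0.0388] turn/pi [ 0.0004  0.0003 -0.0003] F [ 0.25  0.25 -1.25]
```

```bash

python3 -m creep '[{"x":0,"y":0,"z":0.02,"wx":0,"wy":0,"wz":0,"fingers":0.1},{"x":0,"y":0,"z":0.039,"wx":0,"wy":0,"wz":0,"fingers":0.1},{"x":0,"y":0,"z":0.039,"wx":0,"wy":0,"wz":0,"fingers":0.1},{"x":0,"y":0,"z":0.039,"wx":0,"wy":0,"wz":0,"fingers":0.35},{"x":0,"y":0,"z":0.039,"wx":0,"wy":0,"wz":0,"fingers":0.6},{"x":0,"y":0,"z":0.039,"wx":0,"wy":0,"wz":0,"fingers":0.6},{"x":0,"y":0,"z":-0.2,"wx":0,"wy":0,"wz":0,"fingers":0.6},{"x":0,"y":0,"z":-0.6,"wx":0,"wy":0,"wz":0,"fingers":0.6},{"x":0,"y":0,"z":-0.9,"wx":0,"wy":0,"wz":0,"fingers":0.6}]' 50
python3 -m creep '[{"x":-0.4,"y":0,"z":-0.2,"wx":0,"wy":0,"wz":0,"fingers":0.6},{"x":-0.9,"y":0,"z":-0.4,"wx":0,"wy":0,"wz":0,"fingers":0.6},{"x":-0.9,"y":0,"z":-0.4,"wx":0,"wy":0,"wz":0,"fingers":0.6}]' 50
python3 - <<'E'
from h import *
for c in ('scene','top'):
    im,d=optics.get_image(c);P=pts(c,d);r,g,b=[im[...,i].astype(int) for i in range(3)]
    e=P-O;x=e@RX*1e3;y=e@RY*1e3
    m=(d>0)&(abs(r-b)<30)&(abs(y)<70)&(x>-25)&(x<62)&(P[...,2]>.036)&(P[...,2]<.06)&(r>70)
    if m.sum()>20:
        k=np.linalg.lstsq(np.c_[x[m],y[m],np.ones(m.sum())],P[m][:,2]*1e3,rcond=None)[0]
        print(c,'plate n',m.sum(),'x',np.percentile(x[m],[1,50,99]).round(1),'y',np.percentile(y[m],[1,50,99]).round(1),'z top',np.median(P[m][:,2])*1e3-9.6,'slopes deg',np.degrees(k[:2]*1e-0).round(2))
    m=(d>0)&(r<75)&(abs(r-b)<25)&(abs(P[...,0]-.531)<.06)&(abs(P[...,1]+.313)<.07)&(P[...,2]<.03)&(P[...,2]>.01)
    if m.sum(): print(c,'handle z',np.percentile(P[m][:,2]*1e3,[5,50,95]).round(1),P[m].mean(0).round(3))
    print(c,[(t,np.round(optics.find_in(t,c)[0]['point'],3)) for t in('knife_edge','done_plate') if optics.find_in(t,c)])
    globals()[c]=im
cv2.imwrite('pics/fin.png',cv2.resize(scene[100:330,100:420,::-1],None,fx=2.4,fy=2.4,interpolation=cv2.INTER_CUBIC))
E
```

```text
t: 25.88
tcp_pos: [0.5437, -0.2815, 0.1015]
eef_rot: [3.139, 0.001, 1.273]
force: [-0.4, -0.3, 0.5]
opening: 0.598
t: 26.25
tcp_pos: [0.5149, -0.3746, 0.1433]
eef_rot: [3.136, 0.007, 1.263]
force: [-0.1, -0.2, 0.5]
opening: 0.595
scene plate n 479 x [-20.7   8.5  35.4] y [-55.  -13.5  31.7] z top 34.183366632221414 slopes deg [-0.86  0.  ]
scene handle z [11.4 17.  21. ] [ 0.541 -0.304  0.017]
scene [('knife_edge', array([ 0.547, -0.262,  0.01 ])), ('done_plate', array([0.598, 0.122, 0.042]))]
top plate n 680 x [-21.9   6.7  36.1] y [-49.7  -5.7  36.9] z top 34.35520724388677 slopes deg [ 0.02 -0.06]
top handle z [13.3 17.2 21.4] [ 0.533 -0.307  0.017]
top [('knife_edge', array([ 0.539, -0.259,  0.013])), ('done_plate', array([0.592, 0.123, 0.042]))]
```

View pics/fin.png

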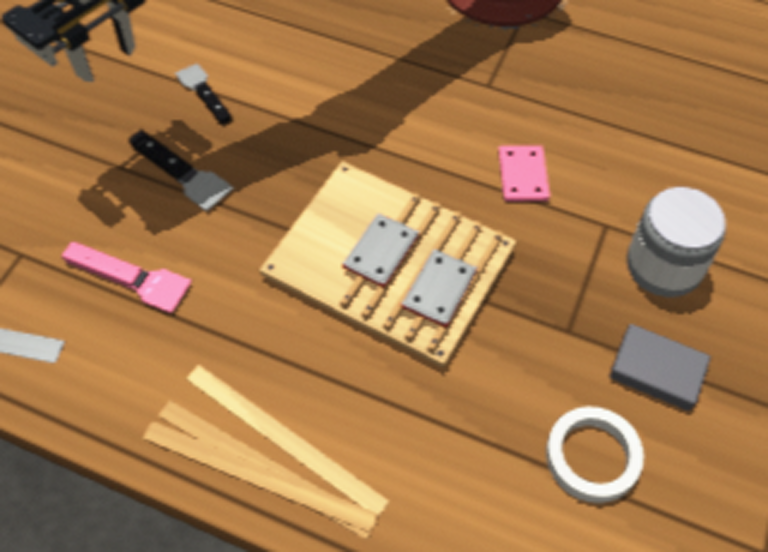

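```bash
python3 - <<'E'
from h import *
v,u=np.mgrid[:384,:512]
im,d=optics.get_image('top');P=pts('top',d);r,g,b=[im[...,i].astype(int) for i in range(3)]
# board edges by colour on board plane, plate edges on plate-top plane; along lines of constant rack y
W=ray('top',u.astype(float),v.astype(float),.0217);e=W-O;x=e@RX*1e3;y=e@RY*1e3
board=(r>150)&(g>120)&(b>70)&(r-b>30)&(b>95)
for y0 in (-80,-65,60,75,85):
    q=x[board&(abs(y-y0)<4)&(abs(x)<170)];print('board y',y0,q.min().round(1),q.max().round(1),np.percentile(q,[.5,99.5]).round(1))
W=ray('top',u.astype(float),v.astype(float),.0436);e=W-O;x=e@RX*1e3;y=e@RY*1e3
gray=(abs(r-b)<25)&(r>100)
for y0 in (-35,-15,5,20):
    q=x[gray&(abs(y-y0)<4)&(x>-40)&(x<48)];print('plate y',y0,q.min().round(1),q.max().round(1))
E
```

```text
board y -80 -114.8 156.3 [-113.8  151. ]
board y -65 -114.8 169.7 [-114.8  148. ]
board y 60 -112.7 146.2 [-112.7  145.2]
board y 75 -112.8 145.5 [-112.8  144.4]
board y 85 -112.9 145.0 [-112.8  144.8]
plate y -35 -20.9 36.4
plate y -15 -21.4 35.8
plate y 5 -21.8 35.1
plate y 20 -22.1 34.6
```

```bash
python3 - <<'E'
from h import *
v,u=np.mgrid[:384,:512]
im,d=optics.get_image('scene');r,g,b=[im[...,i].astype(int) for i in range(3)]
big=cv2.resize(im,None,fx=4,fy=4,interpolation=cv2.INTER_CUBIC).astype(float)
m=optics.camera_model('scene');K,R,t=map(np.array,(m['K'],m['R'],m['t']))
def prof(c,y,z,x0,x1,ch):
    im,K,R,t=c;xs=np.arange(x0,x1,.25);acc=0
    for yy in y:
        X=np.array([rk(a/1e3,yy/1e3,z) for a in xs]);p=(X@R.T+t)@K.T;p=p[:,:2]/p[:,2:]
        acc=acc+cv2.remap(im.astype(np.float32),p[:,0].astype(np.float32)[None],p[:,1].astype(np.float32)[None],cv2.INTER_LINEAR)[0]
    return xs,acc/len(y)
for cam in('scene','top'):
    im,_=optics.get_image(cam);m=optics.camera_model(cam);c=(im.astype(np.float32),*[np.array(m[k]) for k in('K','R','t')])
    def edge(n,y,z,x0,x1):
        xs,a=prof(c,y,z,x0,x1,0);gr=np.gradient(cv2.GaussianBlur(a,(1,9),0),axis=0);G=gr[:,0]-gr[:,2] if 'plate' in n else gr.sum(1)
        print(cam,n,'strongest edge x',xs[np.argmax(abs(G[4:-4]))+4])
    edge('board near',np.arange(-70,80,5),.0120,-125,-105)
    edge('board far',np.arange(-20,80,5),.0120,135,155)
    edge('plate near',np.arange(-35,21,5),.0340,-32,-12)
    edge('plate far',np.arange(-35,21,5),.0340,27,47)
E
```

```text
scene board near strongest edge x -116.5
scene board far strongest edge x 145.5
scene plate near strongest edge x -22.5
scene plate far strongest edge x 37.5
top board near strongest edge x -114.25
top board far strongest edge x 145.0
top plate near strongest edge x -23.0
top plate far strongest edge x 37.0
```

Edge fits from both cameras put the plate centre at about 6.6 to 8.0 mm, inside the 4 to 40 mm window. Handing in.

```bash
python3 -c "
from cell import ctrl
print(ctrl.job_done())"
```

```text
the job is handed in; nothing more can be done
None
```

The plate has been turned over and the job is handed in at about 27 s of the 64 s limit. No verdict came back, so what follows rests on my own checks.

**What I did:** I picked up the larger black putty knife and slid its blade along the board under the plate's near edge. I pushed the plate up against the first strip, levered it up slowly on the blade, and tipped it over onto the first two strips. Then I laid the knife back down at its original spot on the bench and moved the arm clear.

**Last checks:**
- **Plate:** it lies flat with the bare face up, within about 1° in both cameras. Its top is about 34 mm above the rack's underside, so its centre is at about 29 mm (allowed 26 to 32).
- **Plate position:** the two cameras put the centre 6.6 mm (top) and 8.0 mm (scene) past the first strip's near face. That is inside the 4 to 40 mm window but near its lower end, only about 3 mm of margin against a calibration good to about 2 mm.
- **Sideways position:** the cameras differ here, giving about -6 mm (top) and -12 mm (scene). Both are far inside ±90 mm.
- **Knife:** it is flat on the bench and clear of the rack, with the handle's top at about 17 mm, so the grasp point is at about 9 mm (limit 14).
- **Forces:** the mean readings at the wrist were at most about 5 N sideways and 2.4 N downwards. Contact forces on the rack and plate were not measured directly.
- **Everything else:** the second plate, can, tape and sanding block look unmoved in the final picture. I only compared numbers for the second plate.

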